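# Unlatch the battery cover of the bench box

### The arm

A 6-joint arm with a two-finger parallel gripper is mounted at the origin on the work surface. World frame = base frame: x ahead of the robot, y to its left, z up, the work surface at z = 0. Lengths are in m, angles in rad, forces in N, time in s.
With the tool pointing down it reaches from about 0.35 to 0.875 m from the base axis. Payload 4.2 kg.
Tool frame: the origin (TCP) lies at the very end of the fingers, on their centre line; the grasp point (between the pads) lies 19 mm behind it; z points along the fingers, y is the line along which they close (so a half turn about z gives the same grasp; the last joint's range is limited). The gripper opens to 87 mm and grips with 3 to 60 N. Pads are 19 mm wide; open, the fingers measure 117 mm over their backs; the gripper's body (75 mm by 190 mm) begins 51 mm behind the grasp point.
Start: joints at [-1.05, 0.385, 0.008, 0, -1.194, -0.259], TCP at [0.162, -0.604, 0.223] pointing down, gripper open.
Joint ranges: [-3.14, 3.14], [-1.21, 2.06], [-1.07, 1.41], [-3.16, 2.05], [-2.99, -0.16], [-3.1, 3.1]. Speed limits (rad/s): [2.79, 2.79, 3.14, 3.14, 3.14, 3.14].

### API

Orientations are given as a unit quaternion [x, y, z, w].
In Python, from workcell import robot gives the robot as it stands.
- The arm moves only by the tool play_rows, never from a script. Its argument "rows" is a list that holds one entry, the list of rows, each a list of 7 numbers: the shift along the world's x, y, z in m, then the turn, a rotation vector about the world's x, y, z in rad, then the opening, from 0 (shut) to 1 (fully open). A call has 1 to 20 rows; each row is the pose to reach, as a shift and turn from the pose commanded when the call began; what a row does not reach only later rows make up. A row lasts 1/8 s, in which the tool goes at most 62.5 mm and 10.7 degrees, less where a joint would pass 70% of its speed; a pose out of reach is approached as far as the arm can. A call with a gripper value outside its range is refused whole. The fingers move at their own pace and stop on an object; "newtons" is the grip in N (left out, the last holds). Time passes only in rows, so rows that repeat a pose let the fingers close. It gives the time, the measured TCP pose, the force, the opening and the grip force at its end, in the units of the state.
- robot.sense(): the state, without advancing time (a new reading comes with each control period).
- robot.get_image(name): name is "scene" or "top" or "wrist"; returns the picture (420x560x3 uint8, red, green, blue); there is no depth.
- robot.calibration(name): a dict with "intrinsics" (3x3 intrinsics, pixels), "cam_to_world" (4x4, takes a point from camera to world coordinates); the wrist camera has in their place "hand_eye" (4x4, takes a point from camera to tool coordinates, whose origin is the TCP and whose axes are the flange's). Camera axes: x right, y up, looking along -z (the intrinsics and any distortion apply to the point x, -y, -z); pixel columns grow to the right and rows downward; lengths in m; the calibration is good to about 2 mm. The wrist camera is an equidistant fisheye: a pixel r from the principal point sees the ray r / f radians off the axis. A picture is of the moment at which its call begins: read the wrist's pose just before it. calibration takes no time and is no camera call.
- robot.close_job(): hands the job in; it is judged then, once.
The state is a dict: "clock": time; "qpos": joint angles; "joint_vel": joint speeds; "joint_efforts": joint torques, N m; "eef_pos": TCP position; "tool_rot": TCP orientation; "wrist_force": force on the tool from outside, world axes, zero at the start; "moment": the same for the moment, N m; "width": finger opening in m; "grip_force": force on a finger pad.
Only numpy, scipy, OpenCV 4.12 (cv2) and the standard library are available. Lean on these libraries where they do the work, as an engineer would, in place of code of your own. Each camera call takes 0.05 s, during which the arm holds its last target. There are 200 camera calls.

### The job

Take the cover off the battery box: squeeze its snap tab towards the finger rib just far enough that the catch lets go - no further, or the tab jams on the contact strip behind it - while lifting that end gently, then tilt the cover up, draw its far edge out from under the lip and lay it down gently, right side up, on the rubber mat. Do not force the tab, the cover or the box, and leave the other things on the table where they are.

Things in the scene. Friction and masses are not known exactly. Their poses are not given: they have to be found in the camera images.
- box: Grey open-topped battery box screwed to the table, 138 (x) x 86 (y) x 60 mm high, walls 5. Origin on the table under it (walls reach x=-67 to +71); x points from the tab end to the far end, z up. The cover lies inside on rails 46 above the table, 1 mm play in x, 2 in y; the rim stands 10 above the cover's top face, but level with it at the tab end. Small screw ears on both long sides.
- cover_mid (a point): Middle of the loose grey cover's plate, half-way up it; axes as the box's. Plate 4 thick, 72 wide, x=-61 to the tongue's tip at x=+65 (tongue 60 wide, 3 thick, flush with the underside); 80 g plus 25 g of tab. The upper side (z) carries tab lever and rib. Laid down it rests on the tab's foot and the far edge, tilted about 7 degrees, this point about 10 mm above what it lies on.
- grip (a point): Where to pinch the cover: half-way between the tab lever's outer face (25 mm to -x) and the finger rib's far face (25 to +x); 50 mm over both at rest. Same axes. 26 above the plate's top face; both stand 40 high. Lever 4 thick, 26 wide, yields; rib 5 thick, 30 wide, solid. Pinch along x, a finger outside each; fingertips can go 14 mm below this point before they near the box's rim.
- tongue_tip (a point): Lower edge of the cover's far tongue, middle: the line (along y) about which the cover tilts while its far edge is still under the lip. Same axes.
- tab (a joint): How far the tab is pressed inwards, towards the rib (m): 0 at rest, 0.012 at its stop. Sprung: 6 N to start, 0.5 N more per mm. Its barb bites 1.5 to 8.5 mm under the box's steel catch, different each time and not measured. Once it lets go, about 2 mm more pressing jams the foot on the copper strip behind, until the foot has been raised 9 mm; then it may be squeezed to the stop.
- barb: The tab's hidden foot with the barb: nose 4.5 high, 26 wide, its top 1.5 mm under the catch at rest. Frame as the cover's, origin in the middle of the plate's underside (tab at rest), moving with the tab. Nose top 4.5 and foot end 14 mm below the plate's underside. Raised 10 mm it is clear of catch and strip. Over 12 N on the foot tears the barb or bends the strip.
- tab_face (a point): Middle of the tab lever's outer face (towards -x), 26 mm above the plate's upper face; moves with the tab. Same axes.
- mat: Black rubber mat, 200 (x) x 180 (y) x 4 thick, fixed flat on the table; origin on the table under its middle.
- cell: Bystander: loose AA cell, 14 dia x 50, beside the box, lying along the box's x, 75 mm from the box's middle line.
- driver: Bystander: screwdriver, 160 long, lying between box and mat.
- dish1: Bystander: clear round dish, 90 dia x 20.
- dish2: Bystander: clear round dish, 84 dia x 20.
- glue: Bystander: white glue bottle, 40 dia x 110 high.
- tape: Bystander: blue ring of tape, 90 dia x 20.
- marker: Bystander: black marker, 120 long x 16.
- cup: Bystander: clear cup, 70 dia x 80 high.
- lip (a point): Lower front edge of the lip across the box's far end (box axes; at x=60, 51.5 above the table). It covers the cover's far tongue by 5 mm with 2.5 mm above it, so the cover cannot be lifted level: first tilt the tab end up 12 to 20 degrees about the tongue's tip, then draw the cover 8 to 12 mm towards the tab end, then lift it away.
- cover: The same loose cover; origin in the middle of its underside, 2 mm below cover_mid. More than 30 N between it and the box breaks the tongue.
There are look-alikes about, which are no part of the job. Of the things shaped like the box, the grey one is meant. Of the things that look like the cover, the smaller one is meant.

How it is judged:
On the way, in this order (a step that is already met when the one before it is completed fails the run):
1. the cover's tab end is up, clear of the catch, its far edge still in the box (z of tab_face in the frame of box above 0.0885 m and horizontal distance between cover_mid and box below 0.05 m), for 0.1 s.
2. the cover is out of the box (z of tongue_tip in the frame of box above 0.062 m), for 0.1 s.
At the end, for the whole second after the job is handed in: The cover lies on the mat, right side up (within 0.22 rad of level, its natural tilt included), its middle within 60 mm (x) and 55 mm (y) of the mat's middle, less than 25 mm above the table, at rest and released, its tab sprung back (x of cover_mid in the frame of mat between -0.06 and 0.06 m and y of cover_mid in the frame of mat between -0.055 and 0.055 m and height (world z) of cover_mid below 0.025 m and angle between cover_mid's own z axis and vertical below 0.22 rad and linear speed of cover below 0.01 m/s and value of joint tab below 0.001 m); the robot touches nothing.
It fails at once if more than 12 N on the tab's foot while the cover is in the box (barb torn or contact strip bent) (contact force between barb and anything else above 12 N and z of tongue_tip in the frame of box below 0.06 m and horizontal distance between cover_mid and box below 0.03 m).
It fails at once if more than 30 N between cover and box (contact force between cover and box above 30 N).
It fails at once if the cover is dropped (falls faster than 0.5 m/s) (linear speed of cover above 0.5 m/s and contact force between the fingers and cover below 0.01 N).
It fails at once if a bystander is moved by more than 30 mm (distance of any of cell, driver, dish1, dish2, glue, tape, marker, cup from where it was at the start of the episode above 0.03 m).
It also fails if it takes over 72 s, if anything falls off the work surface, if the arm or the gripper's body presses on something with over 40 N, if the wrist force passes 120 N, or if a joint passes its speed limit or range.

## Working session

There is one attempt and no reset: what is moved stays moved. The work goes in short steps, Python scripts to look and compute and a tool call to move; the robot and the scene stay as the last step left them, time stands still between calls to the robot, and variables do not carry over. Pictures are saved under pics/ and viewed, at most 10 in all, crops included, and the job is handed in when it is done.

Besides the shell and the picture viewer there is one more tool, called after ">>>" in YAML: its name, and indented under it one key for each argument. play_rows: Moves the arm, as the interface text tells. Its arguments: {"type":"object","properties":{"rows":{"type":"array"},"newtons":{"type":"number"}},"required":["rows"]}

```bash
mkdir -p pics; ls; python3 - <<'E'
from workcell import robot
import cv2,numpy as np
print(robot.sense())
for n in ("scene","top","wrist"):
    im=robot.get_image(n); cv2.imwrite(f"pics/{n}0.png",im[:,:,::-1]); print(n,{k:np.round(v,4).tolist() for k,v in robot.calibration(n).items()})
E
```

```text
pics
{'clock': 0.0, 'qpos': array([-1.05039552e+00,  3.85536670e-01,  6.64555066e-03, -5.51079844e-04,
       -1.19400973e+00, -2.58622975e-01]), 'joint_vel': array([-3.88458472e-04,  1.39753974e-03, -1.27092861e-05,  5.32620607e-04,
       -4.27464616e-04, -3.25297507e-05]), 'joint_efforts': array([ 1.25851995e-03, -3.90662706e+01,  1.87402761e+01,  4.22007143e+00,
        1.08605315e-02, -1.83449397e-04]), 'eef_pos': array([ 0.16163765, -0.60310971,  0.22147161]), 'tool_rot': array([-1.30414649e-01,  9.91458948e-01,  1.07069281e-03, -1.62661353e-04]), 'wrist_force': array([-0.31990357,  0.31569313,  0.03055076]), 'moment': array([ 0.00010877, -0.02475299,  0.00998041]), 'grip_force': 0.0, 'width': 0.08729112888211385}
scene {'intrinsics': [[509.6434, 0.0, 281.527], [0.0, 509.6434, 214.0654], [0.0, 0.0, 1.0]], 'cam_to_world': [[-0.5549, -0.657, 0.5104, 1.1702], [0.8318, -0.4485, 0.3271, 0.4562], [0.014, 0.606, 0.7953, 1.1611], [0.0, 0.0, 0.0, 1.0]]}
top {'intrinsics': [[472.247, 0.0, 278.9278], [0.0, 472.247, 204.0335], [0.0, 0.0, 1.0]], 'cam_to_world': [[-0.0095, 0.9935, -0.1133, 0.3246], [-0.9999, -0.0089, 0.0058, 0.0013], [0.0047, 0.1134, 0.9935, 1.5055], [0.0, 0.0, 0.0, 1.0]]}
wrist {'intrinsics': [[325.1923, 0.0, 280.888], [0.0, 325.1923, 211.8718], [0.0, 0.0, 1.0]], 'hand_eye': [[0.0004, 0.9683, 0.2498, 0.0685], [1.0, -0.0004, -0.0004, 0.0011], [-0.0003, 0.2498, -0.9683, -0.1617], [0.0, 0.0, 0.0, 1.0]]}
```

View pics/top0.png

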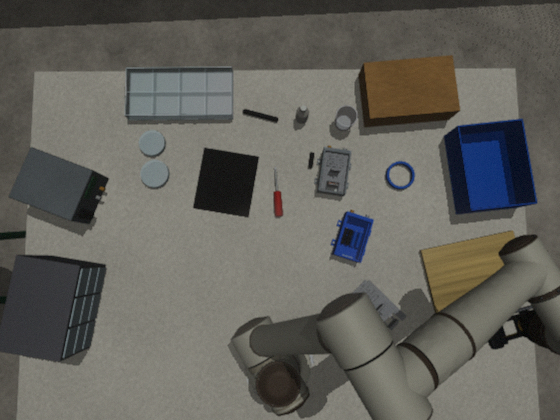

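View pics/scene0.png

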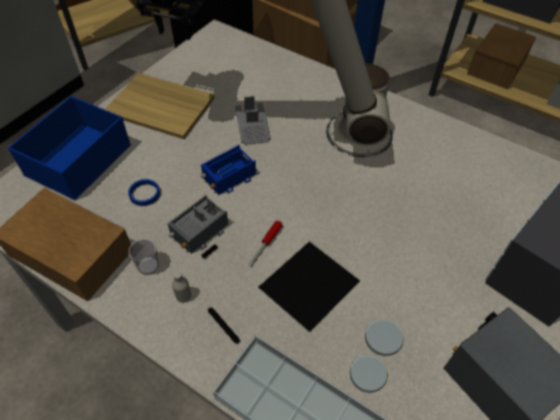

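Candidates: for the box, the grey one at top (333,172) or the blue one at (353,237). For the cover, the one inside the grey box at (333,175) or the larger loose one at (380,303). By the description I choose the grey box and the cover in it; I'll check that choice in a crop.

```bash
cat > h.py <<'E'
import numpy as np,cv2
from workcell import robot
from scipy.spatial.transform import Rotation as R
def ray(cam,u,v,pose=None):
    c=robot.calibration(cam); K=c["intrinsics"]; a=(u-K[0][2])/K[0][0]; b=(v-K[1][2])/K[1][1]
    if cam=="wrist":
        r=np.hypot(a,b); s=np.sin(r)/max(r,1e-9); d=np.array([a*s,-b*s,-np.cos(r)])
        T=np.eye(4); T[:3,:3]=R.from_quat(pose[1]).as_matrix(); T[:3,3]=pose[0]; M=T@np.array(c["hand_eye"])
    else: d=np.array([a,-b,-1.]); M=np.array(c["cam_to_world"])
    return M[:3,3],M[:3,:3]@d
def pt(cam,u,v,z,pose=None):
    o,d=ray(cam,u,v,pose); return o+d*(z-o[2])/d[2]
def proj(cam,p,pose=None):
    c=robot.calibration(cam);K=c["intrinsics"]
    if cam=="wrist":
        T=np.eye(4); T[:3,:3]=R.from_quat(pose[1]).as_matrix(); T[:3,3]=pose[0]; M=T@np.array(c["hand_eye"])
    else: M=np.array(c["cam_to_world"])
    q=np.linalg.inv(M)@np.append(p,1); x,y,z=q[0],-q[1],-q[2]
    if cam=="wrist":
        h=np.hypot(x,y); t=np.arctan2(h,z); return np.array([K[0][2]+K[0][0]*t*x/h,K[1][2]+K[1][1]*t*y/h])
    return np.array([K[0][2]+K[0][0]*x/z,K[1][2]+K[1][1]*y/z])
E
python3 - <<'E'
from h import *
a=cv2.imread("pics/top0.png")[130:280,290:400]; b=cv2.imread("pics/scene0.png")[145:265,155:275]
a=cv2.resize(a,(396,540),interpolation=cv2.INTER_CUBIC);b=cv2.resize(b,(396,396),interpolation=cv2.INTER_CUBIC)
o=np.zeros((540,792,3),np.uint8);o[:,:396]=a;o[:396,396:]=b
cv2.imwrite("pics/crop1.png",np.clip(o*1.5,0,255).astype(np.uint8))
print(pt("top",333,172,.056),pt("top",227,182,.004))
E
```

```text
[ 0.58890597 -0.17655502  0.056     ] [0.56872724 0.15882804 0.004     ]
```

View pics/crop1.png

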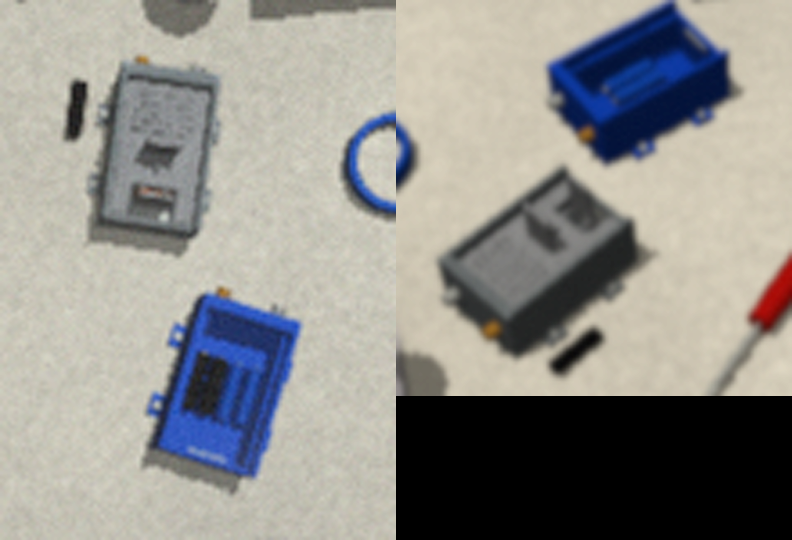

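The crop confirms it. The grey box has its lip and terminals at the far (+x) end, and the lever and rib are at the near end (crop about (150,195) and (155,155)). Box yaw is about -8.7°. I'll move above it for a wrist view.

>>> play_rows:
  rows:
    - [[0.1,0.11,0.02,0,0,0.29,1],[0.2,0.215,0.03,0,0,0.58,1],[0.3,0.32,0.03,0,0,0.87,1],[0.39,0.43,0.03,0,0,1.157,1],[0.39,0.43,0.03,0,0,1.157,1],[0.39,0.43,0.03,0,0,1.157,1],[0.39,0.43,0.03,0,0,1.157,1],[0.39,0.43,0.03,0,0,1.157,1],[0.39,0.43,0.03,0,0,1.157,1],[0.39,0.43,0.03,0,0,1.157,1],[0.39,0.43,0.03,0,0,1.157,1],[0.39,0.43,0.03,0,0,1.157,1],[0.39,0.43,0.03,0,0,1.157,1],[0.39,0.43,0.03,0,0,1.157,1]]

```text
clock: 1.9
eef_pos: [0.5512, -0.1746, 0.2528]
tool_rot: [-0.651, 0.759, -0.0, 0.0]
wrist_force: [-0.3, -0.4, 0.3]
width: 0.087
grip_force: 0.0
```

```bash
python3 - <<'E'
from h import *
s=robot.sense(); p=(s["eef_pos"],s["tool_rot"]); print(s["clock"],p)
im=robot.get_image("wrist")[:,:,::-1]; cv2.imwrite("pics/w1raw.png",im)
t=robot.get_image("top")[:,:,::-1]; cv2.imwrite("pics/top1.png",t)
np.save("w1.npy",np.r_[p[0],p[1]])
cv2.imwrite("pics/w1.png",cv2.convertScaleAbs(im,alpha=1.5))
E
```

```text
1.9 (array([ 0.55117069, -0.1745654 ,  0.25277702]), array([-6.50807767e-01,  7.59242541e-01, -7.79173816e-05,  9.13286120e-05]))
```

View pics/w1.png

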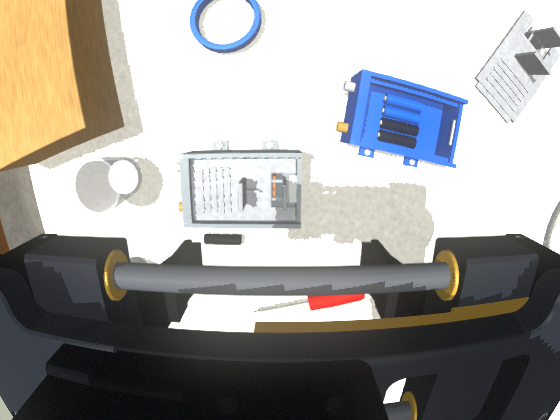

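The wrist view shows the grey box at (182-300,150-227), with lip and terminals at the left (far) end, rib at about (245,190) and lever at about (280,188). I'll zoom in.

```bash
python3 - <<'E'
from h import *
im=cv2.imread("pics/w1raw.png")[138:238,174:308]
o=cv2.resize(im,None,fx=5.9,fy=5.9,interpolation=cv2.INTER_CUBIC)
for i in range(180,308,20): cv2.putText(o,str(i),(int((i-174)*5.9),10),0,.35,(0,0,255)); cv2.line(o,(int((i-174+.5)*5.9),0),(int((i-174+.5)*5.9),590),(0,0,255),1)
for j in range(140,238,20): cv2.putText(o,str(j),(0,int((j-138)*5.9)),0,.35,(0,0,255)); cv2.line(o,(0,int((j-138+.5)*5.9)),(800,int((j-138+.5)*5.9)),(0,0,255),1)
cv2.imwrite("pics/w1z.png",o)
E
```

```text
(no output)
```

View pics/w1z.png

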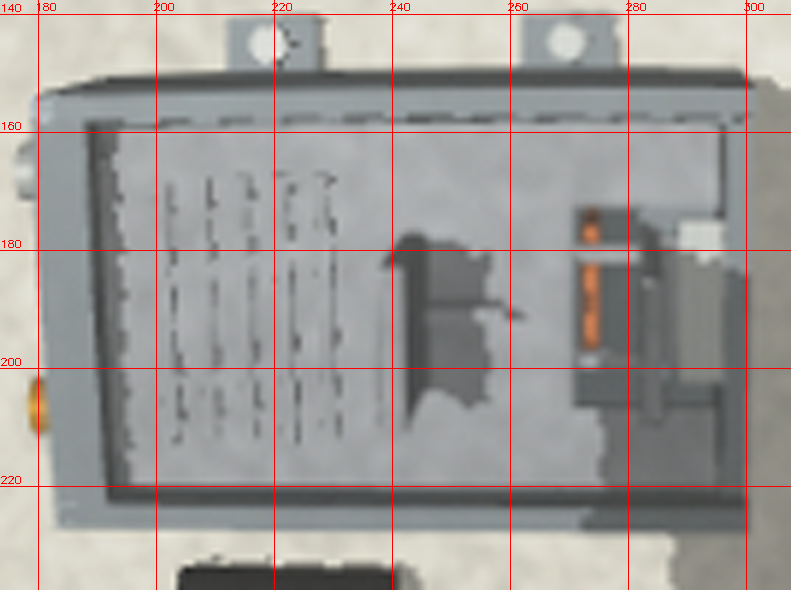

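```bash
python3 - <<'E'
from h import *
a=np.load("w1.npy");p=(a[:3],a[3:])
f=lambda u,v,z:pt("wrist",u,v,z,p)[:2]
UL,UR,LL,LR=[f(*q,.06) for q in((180.5,154),(300,152.5),(183.5,227.5),(300,227.5))]
print("corners",UL,UR,LL,LR)
print("lens",np.linalg.norm(UL-UR),np.linalg.norm(LL-LR),np.linalg.norm(UL-LL),np.linalg.norm(UR-LR))
ex=(UL-UR+LL-LR);ex/=np.linalg.norm(ex);ey=np.array([-ex[1],ex[0]])
print("yaw",np.degrees(np.arctan2(ex[1],ex[0])),np.degrees([np.arctan2(*(d)[::-1]) for d in (UL-UR,LL-LR,LL-UL,LR-UR)]))
c=(UL+UR+LL+LR)/4; o=c-ex*.002; print("origin",o)
for n,q,z in(("lever",(296,188.5),.09),("leverInnerL",(288,188.5),.09),("ribfar",(242.5,193),.09),("ribnear",(246.5,193),.09),("rib a",(246,178),.09),("rib b",(243,209),.09),("rib base",(257,193),.05),("lev a",(292,175),.09),("lev b",(292,202.5),.09),("plate near edge",(296,165),.05),("cell",(220,235),.014)):
    r=f(*q,z); d=r-o; print(n,r,"box:",np.round(1e3*np.array([d@ex,d@ey]),1))
# top view check
T=[(290+u/3.6,130+v/3.6) for u,v in((122,65),(217,75),(193,237),(97,222))]
q=np.array([pt("top",*t,.06)[:2] for t in T]);print("top centre",q.mean(0), np.degrees(np.arctan2(*((q[0]+q[1]-q[2]-q[3])[::-1]))))
# mat
m=cv2.imread("pics/top1.png");k=(m.max(2)<40).astype(np.uint8)
cs,_=cv2.findContours(k,0,2)
for c_ in cs:
    A=cv2.contourArea(c_)
    if A>1500:
        r=cv2.minAreaRect(c_); print(A,r,pt("top",*r[0],.004))
        if 150<r[0][0]<300: print("matyaw",[np.round(pt("top",*b,.004),3).tolist() for b in cv2.boxPoints(r)])
E
```

```text
corners [ 0.65494845 -0.23372361] [ 0.52317649 -0.21301713] [ 0.67002165 -0.14898027] [ 0.53513134 -0.12867537]
lens 0.13338892977071856 0.13640999173207724 0.08607342988276245 0.08518480680029573
yaw -8.743311557287191 [-8.93036054 -8.56040515 79.91434211 81.93247272]
origin [ 0.59384272 -0.18079508]
lever [ 0.533872   -0.17980323] box: [-59.4  -8.1]
leverInnerL [ 0.54189778 -0.18102975] box: [-51.3  -8.1]
ribfar [ 0.58845532 -0.18360459] box: [-4.9 -3.6]
ribnear [ 0.58439084 -0.1829581 ] box: [-9.  -3.6]
rib a [ 0.58221199 -0.19828606] box: [ -8.8 -19.1]
rib b [ 0.59096083 -0.16694947] box: [-5.  13.2]
rib base [ 0.57788224 -0.17389209] box: [-16.8   4.4]
lev a [ 0.53586704 -0.19410036] box: [-55.3 -22. ]
lev b [ 0.5400007  -0.16599842] box: [-55.5   6.4]
plate near edge [ 0.52918664 -0.19889243] box: [-61.2 -27.7]
cell [ 0.63948347 -0.11964418] box: [35.8 67.4]
top centre [ 0.58980807 -0.17826258] -9.897641221903225
3226.0 ((227.8457794189453, 169.31642150878906), (55.054039001464844, 86.34049987792969), 9.727579116821289) [0.61010321 0.15622298 0.004     ]
matyaw [[0.488, 0.266, 0.004], [0.767, 0.221, 0.004], [0.734, 0.045, 0.004], [0.457, 0.093, 0.004]]
1535.5 ((497.20086669921875, 163.96536254882812), (85.15734100341797, 61.09852600097656), 80.21759033203125) [ 0.6201711  -0.71559574  0.004     ]
```

The grip features are ambiguous because of the shadows. I'll look from a second, lower view with the camera over the tab.

>>> play_rows:
  rows:
    - [[0.005,0.06,-0.03,0,0,0,1],[0.005,0.075,-0.06,0,0,0,1],[0.005,0.075,-0.08,0,0,0,1],[0.005,0.075,-0.08,0,0,0,1],[0.005,0.075,-0.08,0,0,0,1]]

```text
clock: 2.62
eef_pos: [0.5575, -0.0991, 0.1736]
tool_rot: [-0.651, 0.759, -0.001, 0.001]
wrist_force: [0.3, -0.2, 0.1]
width: 0.0871
grip_force: 0.0
```

```bash
python3 - <<'E'
from h import *
s=robot.sense(); p=(s["eef_pos"],s["tool_rot"]); print(s["clock"],p)
im=robot.get_image("wrist")[:,:,::-1]; cv2.imwrite("pics/w2raw.png",im)
np.save("w2.npy",np.r_[p[0],p[1]])
u,v=proj("wrist",[.56,-.176,.07],p).astype(int); print(u,v)
x0,y0=max(u-110,0),max(v-80,0)
im=im[y0:y0+150,x0:x0+200]; k=4
o=cv2.resize(im,None,fx=k,fy=k,interpolation=cv2.INTER_CUBIC)
for i in range(x0//20*20+20,x0+200,20): cv2.putText(o,str(i),(int((i-x0)*k),10),0,.35,(0,0,255)); cv2.line(o,(int((i-x0+.5)*k),0),(int((i-x0+.5)*k),600),(0,0,255),1)
for j in range(y0//20*20+20,y0+150,20): cv2.putText(o,str(j),(0,int((j-y0)*k)),0,.35,(0,0,255)); cv2.line(o,(0,int((j-y0+.5)*k)),(800,int((j-y0+.5)*k)),(0,0,255),1)
cv2.imwrite("pics/w2z.png",o)
E
```

```text
2.625 (array([ 0.55747787, -0.0990696 ,  0.17362119]), array([-6.51297890e-01,  7.58821609e-01, -7.09575746e-04,  5.66167652e-04]))
262 119
```

View pics/w2z.png

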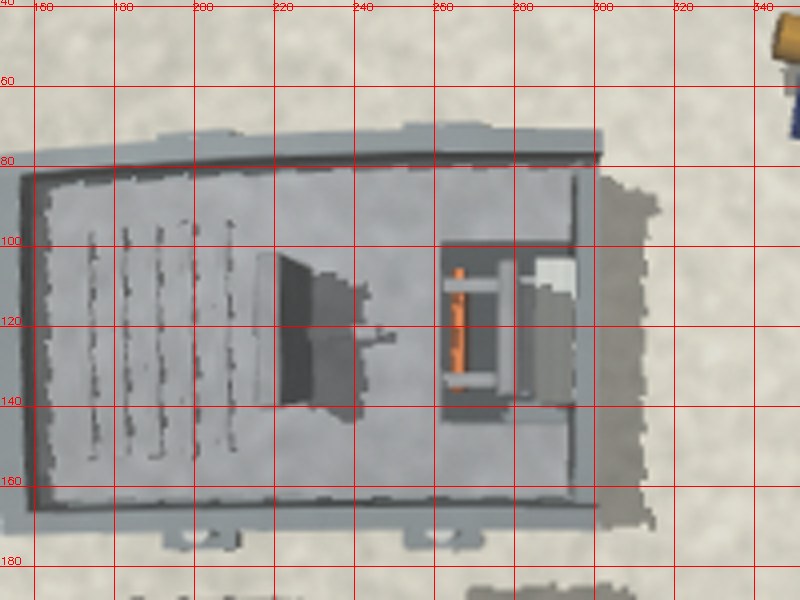

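The lever top is at columns 276-280, rows 103-138. The rib top is at columns 215.5-221, rows 102-140.

```bash
python3 - <<'E'
from h import *
a=np.load("w2.npy");p=(a[:3],a[3:])
f=lambda u,v,z:pt("wrist",u,v,z,p)[:2]
# far outer corner is off crop left; use inner walls: far inner top edge, side outer edges
im=cv2.imread("pics/w2raw.png")
N=f(301,72.,.06);S=f(299.5,173,.06); 
N2=f(156.5,78.5,.06);S2=f(156,173,.06)
print("w",np.linalg.norm(N-S),N,S,N2,S2,"yaw",[np.degrees(np.arctan2(*(d)[::-1])) for d in(N2-N,S2-S)])
yw=np.radians(-8.75);ex=np.array([np.cos(yw),np.sin(yw)]);ey=np.array([-ex[1],ex[0]])
o=(N+S)/2+ex*.067; print("origin",o)
for n,q,z in(("lever outer a",(280.5,103),.09),("lever outer b",(280.5,138),.09),("rib far a",(215.5,102),.09),("rib far b",(215.5,140),.09),("plate end",(295.5,120),.05),("hole n",(261.5,120),.05),("near wall out",(300.5,120),.05),("far wall in edge",(156.5,120),.06),("inner N",(230,78),.06),("inner S",(230,166.5),.06)):
    r=f(*q,z); d=r-o; print(n,r.round(4),"box:",np.round(1e3*np.array([d@ex,d@ey]),1))
A=[f(*q,.09) for q in((280.5,103),(280.5,138),(215.5,102),(215.5,140))]
print("grip",np.mean(A,0), "yaw",np.degrees(np.arctan2(*((A[2]+A[3]-A[0]-A[1])[::-1]))))
print("tcp->",np.mean(A,0)-a[:2])
E
```

```text
w 0.0863522606876604 [ 0.52252971 -0.21177685] [ 0.53648206 -0.12655922] [ 0.64674656 -0.23075916] [ 0.66249146 -0.14755483] yaw [np.float64(-8.688487835372868), np.float64(-9.459685641990646)]
origin [ 0.59572611 -0.1793603 ]
lever outer a [ 0.5438 -0.1854] box: [-50.4 -13.9]
lever outer b [ 0.5478 -0.1593] box: [-50.4  12.6]
rib far a [ 0.5919 -0.1947] box: [ -1.5 -15.7]
rib far b [ 0.5967 -0.1659] box: [-1.1 13.4]
plate end [ 0.5328 -0.1719] box: [-63.3  -2.2]
hole n [ 0.5619 -0.1764] box: [-33.9  -2.2]
near wall out [ 0.5285 -0.1713] box: [-67.7  -2.3]
far wall in edge [ 0.6527 -0.1939] box: [58.5 -5.7]
inner N [ 0.582  -0.2164] box: [ -7.9 -38.7]
inner S [ 0.5944 -0.1413] box: [-7.1 37.4]
grip [ 0.57006401 -0.17631615] yaw -9.338573857982198
tcp-> [ 0.01258614 -0.07724655]
```

Grip point is about (0.570,-0.176), yaw about -9°. Descending with the fingers open.

>>> play_rows:
  rows:
    - [[0.006,-0.04,0,0,0,0,1],[0.0126,-0.077,0,0,0,-0.003,1],[0.0126,-0.077,-0.03,0,0,-0.003,1],[0.0126,-0.077,-0.06,0,0,-0.003,1],[0.0126,-0.077,-0.085,0,0,-0.003,1],[0.0126,-0.077,-0.1,0,0,-0.003,1],[0.0126,-0.077,-0.109,0,0,-0.003,1],[0.0126,-0.077,-0.109,0,0,-0.003,1],[0.0126,-0.077,-0.109,0,0,-0.003,0.7],[0.0126,-0.077,-0.109,0,0,-0.003,0.65],[0.0126,-0.077,-0.109,0,0,-0.003,0.65]]
  newtons: 3

```text
clock: 4.05
eef_pos: [0.5697, -0.1757, 0.0641]
tool_rot: [-0.65, 0.76, -0.0, 0.0]
wrist_force: [-0.2, -0.1, 0.2]
width: 0.0648
grip_force: 0.0
```

```bash
python3 - <<'E'
from h import *
s=robot.sense(); p=(s["eef_pos"],s["tool_rot"]); print(s["clock"],p,s["wrist_force"],s["width"])
im=robot.get_image("wrist")[:,:,::-1]; cv2.imwrite("pics/w3.png",im)
E
```

```text
4.05 (array([ 0.5696517 , -0.17568637,  0.0640592 ]), array([-6.50263251e-01,  7.59708809e-01, -3.39375487e-04,  3.38005110e-04])) [-0.19502001 -0.12232893  0.22954756] 0.06478756975934877
```

View pics/w3.png

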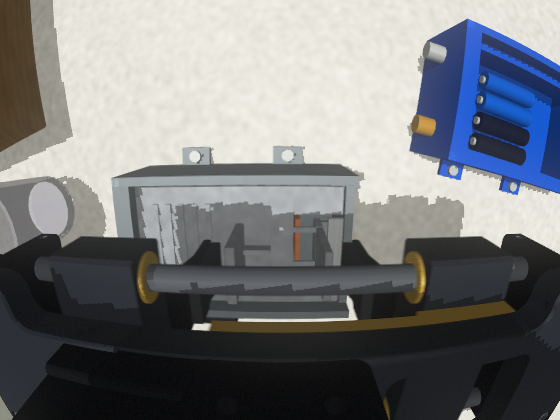

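The fingers straddle the lever (about 335,240) and the rib (about 235,245). Now I'll close lightly to touch.

>>> play_rows:
  rows:
    - [[0,0,0,0,0,0,0.61],[0,0,0,0,0,0,0.59],[0,0,0,0,0,0,0.58],[0,0,0,0,0,0,0.57],[0,0,0,0,0,0,0.56],[0,0,0,0,0,0,0.56],[0,0,0,0,0,0,0.56]]
  newtons: 3

```text
clock: 4.97
eef_pos: [0.5697, -0.1757, 0.0636]
tool_rot: [-0.65, 0.76, -0.0, 0.0]
wrist_force: [2.3, -0.4, -0.6]
width: 0.0501
grip_force: 3.0
```

>>> play_rows:
  rows:
    - [[0.0004,0,0,0,0,0,0.57],[0.0008,-0.0001,0,0,0,0,0.565],[0.001,-0.0002,0,0,0,0,0.56],[0.001,-0.0002,0,0,0,0,0.56],[0.001,-0.0002,0,0,0,0,0.56]]
  newtons: 14

```text
clock: 5.6
eef_pos: [0.5702, -0.1758, 0.0636]
tool_rot: [-0.65, 0.76, 0.0, -0.0]
wrist_force: [0.3, 0.4, 1.9]
width: 0.0489
grip_force: 6.4
```

>>> play_rows:
  rows:
    - [[0.0001,0,0.0004,0.0006,0.004,0,0.56],[0.0001,0,0.0007,0.0012,0.008,0,0.56],[0.0002,0,0.0011,0.0019,0.012,0,0.56],[0.0002,0,0.0011,0.0019,0.012,0,0.56],[0.0002,0,0.0011,0.0019,0.012,0,0.56]]

```text
clock: 6.22
eef_pos: [0.5705, -0.1759, 0.0645]
tool_rot: [-0.65, 0.76, 0.005, -0.004]
wrist_force: [0.6, 0.9, 0.4]
width: 0.0485
grip_force: 6.3
```

>>> play_rows:
  rows:
    - [[0,0,0.0004,0.0006,0.004,0,0.56],[0,0,0.0004,0.0006,0.004,0,0.56],[0.0001,0,0.0007,0.0012,0.008,0,0.56],[0.0001,0,0.0007,0.0012,0.008,0,0.56]]

```text
clock: 6.72
eef_pos: [0.5704, -0.1759, 0.0648]
tool_rot: [-0.65, 0.76, 0.008, -0.007]
wrist_force: [0.7, -0.6, -4.2]
width: 0.0487
grip_force: 7.5
```

>>> play_rows:
  rows:
    - [[0.0002,0,0,0,0,0,0.554],[0.0004,-0.0001,0,0,0,0,0.549],[0.0004,-0.0001,0,0,0,0,0.549]]

```text
clock: 7.1
eef_pos: [0.5707, -0.1759, 0.0648]
tool_rot: [-0.65, 0.76, 0.008, -0.007]
wrist_force: [0.3, 0.5, -6.0]
width: 0.0482
grip_force: 11.6
```

Preload friction is resisting the tab, so I'll ease the lift.

>>> play_rows:
  rows:
    - [[0,0,-0.0004,-0.0006,-0.004,0,0.549],[0,0,-0.0004,-0.0006,-0.004,0,0.549],[0,0,-0.0004,-0.0006,-0.004,0,0.549]]

```text
clock: 7.48
eef_pos: [0.5708, -0.176, 0.0649]
tool_rot: [-0.65, 0.76, 0.006, -0.006]
wrist_force: [-0.4, 0.1, -4.4]
width: 0.0479
grip_force: 8.4
```

>>> play_rows:
  rows:
    - [[0,0,-0.0003,-0.0005,-0.003,0,0.549],[0.0002,0,-0.0003,-0.0005,-0.003,0,0.543],[0.0004,-0.0001,-0.0003,-0.0005,-0.003,0,0.538],[0.0004,-0.0001,-0.0003,-0.0005,-0.003,0,0.538]]

```text
clock: 7.98
eef_pos: [0.572, -0.1762, 0.065]
tool_rot: [-0.65, 0.76, 0.005, -0.004]
wrist_force: [-0.9, 0.5, -1.2]
width: 0.0471
grip_force: 7.6
```

>>> play_rows:
  rows:
    - [[0,0,0.0003,0.0005,0.003,0,0.538],[0,0,0.0004,0.0006,0.004,0,0.538],[0,0,0.0004,0.0006,0.004,0,0.538]]

```text
clock: 8.35
eef_pos: [0.572, -0.1761, 0.065]
tool_rot: [-0.65, 0.76, 0.006, -0.005]
wrist_force: [1.6, -0.6, -3.8]
width: 0.0471
grip_force: 6.8
```

>>> play_rows:
  rows:
    - [[0,0,-0.0002,-0.0003,-0.002,0,0.533],[0.0003,0,-0.0002,-0.0003,-0.002,0,0.529],[0.0003,0,-0.0002,-0.0003,-0.002,0,0.529],[0.0003,0,-0.0002,-0.0003,-0.002,0,0.529]]

```text
clock: 8.85
eef_pos: [0.5717, -0.1761, 0.065]
tool_rot: [-0.65, 0.76, 0.006, -0.005]
wrist_force: [-0.4, 0.2, -1.6]
width: 0.0461
grip_force: 8.2
```

>>> play_rows:
  rows:
    - [[0,0,0.0003,0.0005,0.003,0,0.529],[0,0,0.0004,0.0006,0.004,0,0.529],[0,0,0.0004,0.0006,0.004,0,0.529]]

```text
clock: 9.22
eef_pos: [0.5717, -0.1761, 0.0649]
tool_rot: [-0.65, 0.76, 0.007, -0.006]
wrist_force: [0.9, -0.3, -5.9]
width: 0.0461
grip_force: 8.1
```

Still caught at p≈4.0 mm. Next increment.

>>> play_rows:
  rows:
    - [[0,0,-0.0003,-0.0005,-0.003,0,0.524],[0.0003,0,-0.0003,-0.0005,-0.003,0,0.519],[0.0004,0,-0.0003,-0.0005,-0.003,0,0.519],[0.0004,0,-0.0003,-0.0005,-0.003,0,0.519],[0.0004,0,0.0001,0.0001,0.001,0,0.519],[0.0004,0,0.0001,0.0001,0.001,0,0.519]]

```text
clock: 9.98
eef_pos: [0.572, -0.1761, 0.0649]
tool_rot: [-0.65, 0.76, 0.008, -0.007]
wrist_force: [0.4, -1.0, -6.9]
width: 0.0454
grip_force: 10.6
```

>>> play_rows:
  rows:
    - [[0,0,-0.0005,-0.0008,-0.005,0,0.514],[0.0003,0,-0.0005,-0.0008,-0.005,0,0.509],[0.0004,0,-0.0005,-0.0008,-0.005,0,0.509],[0.0004,0,-0.0005,-0.0008,-0.005,0,0.509],[0.0004,0,-0.0002,-0.0003,-0.002,0,0.509],[0.0004,0,-0.0002,-0.0003,-0.002,0,0.509]]

```text
clock: 10.72
eef_pos: [0.5725, -0.1761, 0.0649]
tool_rot: [-0.65, 0.76, 0.007, -0.006]
wrist_force: [-0.7, -1.9, -4.5]
width: 0.0446
grip_force: 10.6
```

>>> play_rows:
  rows:
    - [[0,0,-0.0003,-0.0005,-0.003,0,0.504],[0.0003,0,-0.0003,-0.0005,-0.003,0,0.5],[0.0004,0,-0.0003,-0.0005,-0.003,0,0.5],[0.0004,0,-0.0003,-0.0005,-0.003,0,0.5],[0.0004,0,0,0,0,0,0.5],[0.0004,0,0,0,0,0,0.5]]

```text
clock: 11.48
eef_pos: [0.5729, -0.176, 0.0649]
tool_rot: [-0.65, 0.76, 0.007, -0.006]
wrist_force: [-0.5, -0.6, -4.3]
width: 0.0438
grip_force: 9.8
```

p≈6.3 mm, still caught.

>>> play_rows:
  rows:
    - [[0,0,-0.0003,-0.0005,-0.003,0,0.495],[0.0003,0,-0.0003,-0.0005,-0.003,0,0.491],[0.0004,0,-0.0003,-0.0005,-0.003,0,0.491],[0.0004,0,-0.0003,-0.0005,-0.003,0,0.491],[0.0004,0,0,0,0,0,0.491],[0.0004,0,0,0,0,0,0.491]]

```text
clock: 12.22
eef_pos: [0.5735, -0.176, 0.065]
tool_rot: [-0.65, 0.76, 0.007, -0.006]
wrist_force: [-0.8, -0.3, -3.8]
width: 0.043
grip_force: 9.7
```

>>> play_rows:
  rows:
    - [[0,0,-0.0003,-0.0005,-0.003,0,0.486],[0.0003,0,-0.0003,-0.0005,-0.003,0,0.482],[0.0004,0,-0.0003,-0.0005,-0.003,0,0.482],[0.0004,0,-0.0003,-0.0005,-0.003,0,0.482],[0.0004,0,0,0,0,0,0.482],[0.0004,0,0,0,0,0,0.482]]

```text
clock: 12.98
eef_pos: [0.5739, -0.1761, 0.0652]
tool_rot: [-0.65, 0.76, 0.007, -0.006]
wrist_force: [-0.1, -0.6, -1.2]
width: 0.0424
grip_force: 9.9
```

The force dropped and the tool rose, so the catch has probably let go. I'll hold the squeeze and lift gently.

>>> play_rows:
  rows:
    - [[0,0,0.0004,0.0006,0.004,0,0.482],[0.0001,0,0.0007,0.0012,0.008,0,0.482],[0.0001,0,0.0007,0.0012,0.008,0,0.482]]

```text
clock: 13.35
eef_pos: [0.574, -0.1761, 0.0658]
tool_rot: [-0.65, 0.76, 0.01, -0.009]
wrist_force: [0.6, 0.7, -1.7]
width: 0.0423
grip_force: 9.9
```

>>> play_rows:
  rows:
    - [[0.0001,0,0.0005,0.0009,0.006,0,0.482],[0.0002,0,0.0011,0.0019,0.012,0,0.482],[0.0003,0,0.0016,0.0028,0.018,0,0.482],[0.0004,-0.0001,0.0022,0.0037,0.024,0,0.482],[0.0004,-0.0001,0.0022,0.0037,0.024,0,0.482]]

```text
clock: 13.98
eef_pos: [0.5745, -0.1762, 0.0682]
tool_rot: [-0.65, 0.759, 0.019, -0.016]
wrist_force: [0.3, -0.7, -0.6]
width: 0.0424
grip_force: 9.5
```

>>> play_rows:
  rows:
    - [[0.0006,-0.0001,0.0022,0.0039,0.0247,0,0.482],[0.0012,-0.0002,0.0045,0.0078,0.0494,0,0.482],[0.0019,-0.0003,0.0067,0.0117,0.0741,0,0.482],[0.0026,-0.0004,0.0088,0.0156,0.0988,0,0.482],[0.0026,-0.0004,0.0088,0.0156,0.0988,0,0.482]]

```text
clock: 14.6
eef_pos: [0.577, -0.1766, 0.0767]
tool_rot: [-0.648, 0.758, 0.057, -0.049]
wrist_force: [-1.1, -0.4, -0.9]
width: 0.0423
grip_force: 9.9
```

>>> play_rows:
  rows:
    - [[0.0007,-0.0001,-0.0001,0,0,0,0.465],[0.0014,-0.0002,-0.0002,0,0,0,0.45],[0.002,-0.0003,-0.0003,0,0,0,0.43],[0.002,-0.0003,-0.0003,0,0,0,0.42],[0.0035,-0.0005,0.004,0.0078,0.0494,0,0.42],[0.0051,-0.0008,0.0083,0.0156,0.0988,0,0.42],[0.0051,-0.0008,0.0083,0.0156,0.0988,0,0.42]]
  newtons: 22

```text
clock: 15.48
eef_pos: [0.5824, -0.1774, 0.0846]
tool_rot: [-0.645, 0.754, 0.095, -0.081]
wrist_force: [0.2, 0.4, 0.0]
width: 0.0378
grip_force: 22.0
```

```bash
python3 - <<'E'
from h import *
s=robot.sense();print(s["clock"],s["eef_pos"],s["tool_rot"],s["width"],s["grip_force"],s["wrist_force"])
a=robot.get_image("scene")[:,:,::-1];w=robot.get_image("wrist")[:,:,::-1]
t=robot.get_image("top")[:,:,::-1];cv2.imwrite("pics/t4.png",t)
o=np.zeros((420,800,3),np.uint8);o[:,:300]=cv2.resize(a[150:290,140:240],(300,420),interpolation=cv2.INTER_CUBIC);o[:375,300:]=cv2.resize(w,(500,375))
cv2.imwrite("pics/c4.png",o)
E
```

```text
15.475 [ 0.58243401 -0.17743302  0.08455927] [-0.64507688  0.75384405  0.09494787 -0.0811164 ] 0.03780613610069895 21.999705210328102 [0.17367196 0.39557751 0.00514156]
```

View pics/c4.png

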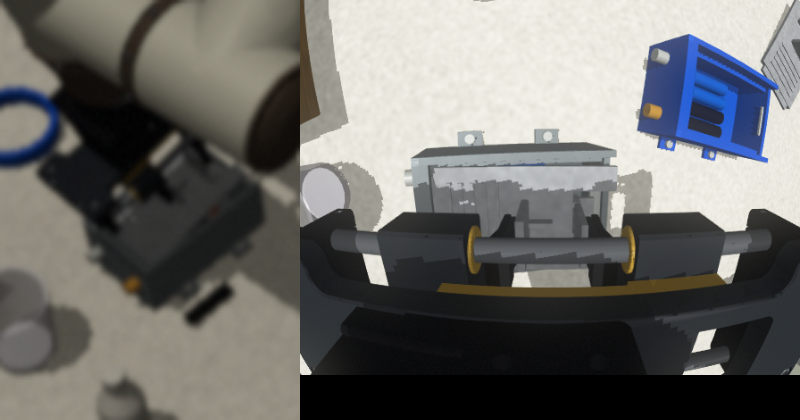

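The cover is held and tilted about 14°. Drawing it out now.

>>> play_rows:
  rows:
    - [[-0.0015,0.0002,0.0002,0,0,0,0.42],[-0.003,0.0005,0.0003,0,0,0,0.42],[-0.005,0.0008,0.0003,0,0,0,0.42],[-0.007,0.0011,0.0003,0,0,0,0.42],[-0.009,0.0014,0.0003,0,0,0,0.42],[-0.0105,0.0017,0.0003,0,0,0,0.42],[-0.0105,0.0017,0.0003,0,0,0,0.42]]

```text
clock: 16.5
eef_pos: [0.5714, -0.1757, 0.0855]
tool_rot: [-0.645, 0.754, 0.095, -0.081]
wrist_force: [0.5, 0.2, -0.5]
width: 0.0379
grip_force: 22.0
```

>>> play_rows:
  rows:
    - [[0,0,0.003,0,0,0,0.42],[0,0,0.006,0,0,0,0.42],[0,0,0.01,0,0,0,0.42],[0,0,0.015,0,0,0,0.42],[0,0,0.02,0,0,0,0.42],[0,0,0.025,0,0,0,0.42],[0,0,0.025,0,0,0,0.42]]

```text
clock: 17.38
eef_pos: [0.5718, -0.1757, 0.111]
tool_rot: [-0.645, 0.754, 0.095, -0.081]
wrist_force: [0.3, 0.7, -2.0]
width: 0.0379
grip_force: 22.0
```

```bash
python3 - <<'E'
from h import *
s=robot.sense();print(s["clock"],s["eef_pos"],s["width"],s["grip_force"],s["wrist_force"])
# mat corners from first top picture
m=cv2.imread("pics/top0.png");k=(m.max(2)<45).astype(np.uint8);k[:, :185]=0;k[:,268:]=0;k[:140]=0;k[225:]=0
k=cv2.morphologyEx(k,cv2.MORPH_OPEN,np.ones((5,5)))
c=max(cv2.findContours(k,0,2)[0],key=cv2.contourArea);r=cv2.minAreaRect(c);print(r)
P=np.array([pt("top",*b,.004)[:2] for b in cv2.boxPoints(r)]);print(P.mean(0),P.tolist(),[np.linalg.norm(P[i]-P[i-1]) for i in range(4)])
# scene check
m=cv2.imread("pics/scene0.png");k=(m.max(2)<45).astype(np.uint8);k2=np.zeros_like(k);k2[235:335,250:365]=k[235:335,250:365]
c=max(cv2.findContours(k2,0,2)[0],key=cv2.contourArea);r=cv2.minAreaRect(c);print(r,np.mean([pt("scene",*b,.004)[:2] for b in cv2.approxPolyDP(c,6,True)[:,0]],0),len(cv2.approxPolyDP(c,6,True)))
# driver red
m=cv2.imread("pics/top0.png").astype(int);ys,xs=np.where((m[:,:,2]>120)&(m[:,:,1]<60));print("red",pt("top",xs.mean(),ys.min(),.01),pt("top",xs.mean(),ys.max(),.01))
E
```

```text
17.375 [ 0.57180388 -0.17573097  0.11103776] 0.03787050396149783 21.999609684571624 [ 0.26903987  0.72369366 -2.02270279]
((225.6986083984375, 181.94802856445312), (55.04983901977539, 60.75870895385742), 9.782407760620117)
[0.56965904 0.1629668 ] [[0.4881641884962471, 0.2658394057725999], [0.6831212318541507, 0.2345454288469954], [0.6507524699029574, 0.05884478935428361], [0.4565982604744203, 0.0926375761497116]] [np.float64(0.17605476874142084), np.float64(0.1974526822980022), np.float64(0.17865735772254354), np.float64(0.19707310693806374)]
((308.7576904296875, 283.7498779296875), (66.8735122680664, 73.98725128173828), 44.11859893798828) [0.57720427 0.16580689] 4
red [ 0.50500042 -0.00456344  0.01      ] [ 0.50500042 -0.00456344  0.01      ]
```

The cover is out. Mat centre is about (0.573,0.164), with the same yaw as the box. I'll carry the cover over and reduce the tilt to its natural 7°.

>>> play_rows:
  rows:
    - [[0,0.003,0.015,0,0,0,0.42],[-0.001,0.015,0.03,0,0,0,0.42],[-0.002,0.04,0.035,0,0,0,0.42],[-0.004,0.075,0.035,-0.003,-0.02,0,0.42],[-0.006,0.11,0.035,-0.006,-0.04,0,0.42],[-0.008,0.15,0.035,-0.009,-0.06,0,0.42],[-0.01,0.19,0.035,-0.012,-0.08,0,0.42],[-0.012,0.23,0.033,-0.016,-0.1,0,0.42],[-0.014,0.27,0.025,-0.018,-0.115,0,0.42],[-0.015,0.305,0.01,-0.02,-0.128,0,0.42],[-0.016,0.33,-0.01,-0.02,-0.128,0,0.42],[-0.016,0.34,-0.025,-0.02,-0.128,0,0.42],[-0.016,0.342,-0.04,-0.02,-0.128,0,0.42],[-0.016,0.342,-0.04,-0.02,-0.128,0,0.42],[-0.016,0.342,-0.04,-0.02,-0.128,0,0.42]]

```text
clock: 19.25
eef_pos: [0.556, 0.1656, 0.0709]
tool_rot: [-0.649, 0.759, 0.046, -0.039]
wrist_force: [0.3, -0.3, -1.4]
width: 0.0378
grip_force: 22.0
```

```bash
python3 - <<'E'
from h import *
s=robot.sense();p=(s["eef_pos"],s["tool_rot"]);print(s["clock"],p,s["width"],s["grip_force"],s["wrist_force"])
a=robot.get_image("scene")[:,:,::-1];w=robot.get_image("wrist")[:,:,::-1]
o=np.zeros((420,800,3),np.uint8);o[:,:400]=cv2.resize(a[195:345,240:383],(400,420),interpolation=cv2.INTER_CUBIC);o[:300,400:]=cv2.resize(w,(400,300))
cv2.imwrite("pics/c5.png",cv2.convertScaleAbs(o,alpha=1.6))
E
```

```text
19.25 (array([0.55599645, 0.16558282, 0.07093405]), array([-0.6487043 ,  0.75866083,  0.04578289, -0.03899244])) 0.03775952741145446 21.99959496036172 [ 0.29803582 -0.25146666 -1.43377757]
```

View pics/c5.png

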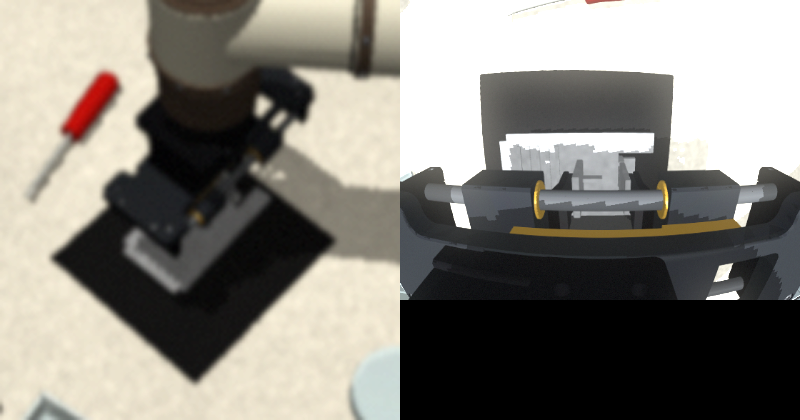

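The cover is over the mat, centred and held level with it. Lowering: TCP goes from 0.071 to about 0.034, then I feel for contact.

>>> play_rows:
  rows:
    - [[0,0,-0.01,0,0,0,0.42],[0,0,-0.02,0,0,0,0.42],[0,0,-0.028,0,0,0,0.42],[0,0,-0.033,0,0,0,0.42],[0,0,-0.036,0,0,0,0.42],[0,0,-0.036,0,0,0,0.42]]

```text
clock: 20.1
eef_pos: [0.5555, 0.1664, 0.0343]
tool_rot: [-0.649, 0.758, 0.046, -0.039]
wrist_force: [0.1, 1.0, 0.0]
width: 0.038
grip_force: 22.0
```

>>> play_rows:
  rows:
    - [[0,0,-0.0007,0,0,0,0.42],[0,0,-0.0014,0,0,0,0.42],[0,0,-0.0014,0,0,0,0.42]]

```text
clock: 20.48
eef_pos: [0.5557, 0.1665, 0.0337]
tool_rot: [-0.649, 0.758, 0.046, -0.039]
wrist_force: [-1.0, 0.7, 1.9]
width: 0.0376
grip_force: 22.0
```

>>> play_rows:
  rows:
    - [[0,0,-0.0007,0,0,0,0.42],[0,0,-0.0007,0,0,0,0.42]]

```text
clock: 20.72
eef_pos: [0.5558, 0.1665, 0.0336]
tool_rot: [-0.649, 0.758, 0.046, -0.039]
wrist_force: [-1.7, -0.7, 6.6]
width: 0.0378
grip_force: 22.0
```

>>> play_rows:
  rows:
    - [[0,0,0.0005,0,0,0,0.44],[-0.001,0.0002,0.0005,0,0,0,0.46],[-0.002,0.0003,0.0005,0,0,0,0.48],[-0.003,0.0005,0.0005,0,0,0,0.5],[-0.004,0.0006,0.0005,0,0,0,0.53],[-0.005,0.0008,0.0005,0,0,0,0.56],[-0.006,0.0009,0.0005,0,0,0,0.6],[-0.006,0.0009,0.0005,0,0,0,0.7],[-0.006,0.0009,0.0005,0,0,0,0.75],[-0.006,0.0009,0.0005,0,0,0,0.75]]

```text
clock: 21.98
eef_pos: [0.5486, 0.167, 0.0322]
tool_rot: [-0.649, 0.758, 0.046, -0.04]
wrist_force: [-0.3, 0.1, 1.0]
width: 0.0643
grip_force: 0.0
```

>>> play_rows:
  rows:
    - [[0.0012,-0.0002,0.01,0,0,0,0.75],[0.0036,-0.0005,0.03,0,0,0,0.75],[0.0072,-0.001,0.06,0,0,0,0.75],[0.012,-0.002,0.1,0,0,0,0.75],[0.012,-0.06,0.13,0,0,0,0.75],[0.012,-0.12,0.14,0,0,0,0.75],[0.012,-0.17,0.14,0,0,0,0.75],[0.012,-0.17,0.14,0,0,0,0.75],[0.012,-0.17,0.14,0,0,0,0.75],[0.012,-0.17,0.14,0,0,0,0.75]]

```text
clock: 23.22
eef_pos: [0.5616, -0.0018, 0.173]
tool_rot: [-0.65, 0.758, 0.046, -0.039]
wrist_force: [-0.4, 0.5, -0.2]
width: 0.0652
grip_force: 0.0
```

```bash
python3 - <<'E'
from h import *
a=robot.get_image("scene")[:,:,::-1];t=robot.get_image("top")[:,:,::-1]
o=np.zeros((400,800,3),np.uint8);o[:,:400]=cv2.resize(a[215:345,235:365],(400,400),interpolation=cv2.INTER_CUBIC);o[:,400:]=cv2.resize(t[130:230,180:280],(400,400),interpolation=cv2.INTER_CUBIC)
cv2.imwrite("pics/c6.png",cv2.convertScaleAbs(o,alpha=1.5))
E
```

```text
(no output)
```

View pics/c6.png

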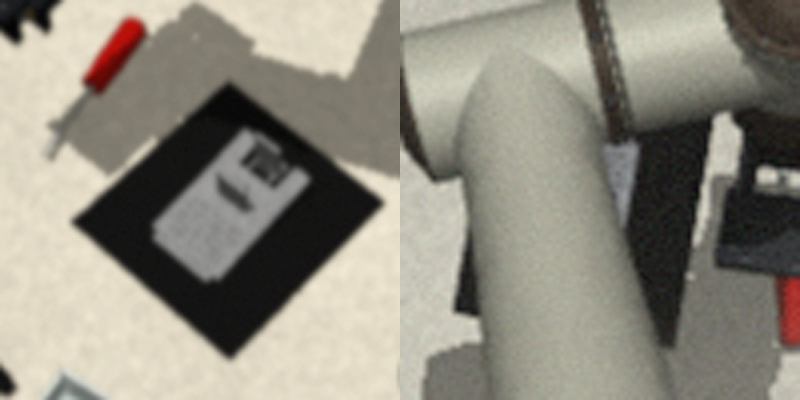

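The cover lies right side up in the middle of the mat (scene crop about (230,205)), released, and the driver hasn't moved. Handing in.

```bash
python3 -c "
from workcell import robot
print(robot.close_job())"
```

```text
the job is handed in; nothing more can be done
None
```

The cover is off the grey box and lies right side up near the middle of the mat, released; the job was handed in at about 23 s, and the hand-in call returned no verdict.

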